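Clamp a reagent bottle by pumping a ratchet clamp

TASK

Stand the amber glass bottle with the blue cap upright on the bed of the blue ratchet clamp, between its two jaws, so that its stuck cap can be worked on. Then take the red T-handle and pump it in full strokes, the jaw advancing one tooth each time, until you feel that the bottle is clamped with about 35 N; stop there, because above 60 N the glass cracks, and leave the handle back at its rest. Do not disturb the other glassware and bottles.

Things in the scene. Friction and masses are not known exactly. Their poses are not given: they have to be found in the camera images.
- clamp: Blue bench clamp, fixed. Plate 100 x 350 x 10 mm; origin on the worktop under it, z up, y along the clamp toward the back jaw; plate from y = -170 to +180 mm. Lever pivot: axis along x, at y = -70 mm, z = 84 mm. A toothed bar pushes the front jaw (grey, black V pad, top 55 mm above worktop) to +y: 6 mm a tooth, a pawl keeps each tooth gained. Where the front jaw starts varies and is not measured.
- shoe: Back jaw: flat black face 64 x 44 mm looking to the clamp's -y, top 58 mm above the worktop, fixed. Origin at the foot of the face, on the bed. Clamping force = force between it and the bottle. The pad slides the bottle against it; then the pad's spring (2.5 N/mm) is compressed: every further tooth adds 13 to 15 N.
- seat (a point): Point on the bed (10 mm above the worktop) about midway between the open jaws: the bottle's axis goes here, at least 4 mm are then free toward either jaw. The gap between the jaws starts 9 to 21 mm wider than the bottle.
- handle (a point): Middle of the red T-handle: round bar 21 mm thick, 72 mm long along the clamp's x, on a stem 8 mm thick. At rest 188 mm above the worktop, 106 mm from the pivot, leaning 0.17 rad toward the back jaw. A stroke swings it 33 to 38 mm toward the clamp's -y, nearly level. Take it from above, fingers closing along the clamp's y; the bar may turn between the pads.
- lever (a joint): Lever angle, rad: 0 at rest, grows as the handle swings to the clamp's -y, stop at 0.36. A tooth is gained when a pull passes 0.27 (free) to 0.3 (loaded); return it below 0.03 for the next; a weak spring returns it when let go. Pull on the handle at the end of a stroke: about 5 N with the jaw free, plus 0.27 N per N of clamping force, which falls 3 to 10 N as the tooth settles on the return.
- bottle: Amber glass reagent bottle with paper label and blue screw cap (cap fixed), 0.33 to 0.55 kg. Origin at the centre of its underside, z up. Round body 72 mm in diameter up to 105 mm high, then a tapering shoulder; cap 40 mm in diameter from 138 to 160 mm high. Grip it by the cap from above, fingertips 145 to 150 mm above its underside.
- beaker: Glass beaker, 73 mm wide, 94 mm high, bystander; origin at its underside.
- wash_bottle: White squeeze bottle with green top and bent spout, 80 mm wide, 214 mm high, bystander; origin at its underside.
- black_vial: Small glass vial with black cap, 23 mm wide, 62 mm high, bystander; origin at its underside.

How it is judged:
On the way, in this order (a step that is already met when the one before it is completed fails the run):
1. the bottle stands upright on the bed between the jaws, let go (x of bottle in the frame of clamp between -0.02 and 0.02 m and y of bottle in the frame of clamp between 0.095 and 0.13 m and z of bottle in the frame of clamp between 0.005 and 0.016 m and angle between bottle's own z axis and vertical below 0.1 rad and contact force between the fingers and bottle below 0.1 N), for 0.2 s.
2. the handle is pulled a first time (value of joint lever above 0.22 rad).
3. the handle is brought back (value of joint lever below 0.05 rad).
4. the handle is pulled again (value of joint lever above 0.22 rad).
At the end, for the whole second after the job is handed in: The bottle stands upright (within 0.1 rad) and still on the bed between the jaws, within 20 mm of the clamp's middle line, the ratchet clamps it against the back jaw with 20 to 50 N, and the handle is back at rest (lever below 0.05 rad) (x of bottle in the frame of clamp between -0.02 and 0.02 m and y of bottle in the frame of clamp between 0.095 and 0.13 m and z of bottle in the frame of clamp between 0.005 and 0.016 m and angle between bottle's own z axis and vertical below 0.1 rad and contact force between shoe and bottle between 20 and 50 N and value of joint lever below 0.05 rad and linear speed of bottle below 0.01 m/s); the robot touches nothing.
It fails at once if the bottle is pressed against the back jaw with more than 60 N (contact force between shoe and bottle above 60 N).
It fails at once if the beaker is knocked over or shifted by more than 30 mm (distance of beaker from where it was at the start of the episode above 0.03 m or angle between beaker's own z axis and vertical above 0.3 rad).
It fails at once if the wash bottle is knocked over or shifted by more than 30 mm (distance of wash_bottle from where it was at the start of the episode above 0.03 m or angle between wash_bottle's own z axis and vertical above 0.3 rad).
It fails at once if the black vial is knocked over or shifted by more than 30 mm (distance of black_vial from where it was at the start of the episode above 0.03 m or angle between black_vial's own z axis and vertical above 0.3 rad).
It also fails if it takes over 67 s, if anything falls off the work surface, if the arm or the gripper's body presses on something with over 40 N, if the wrist force passes 120 N, or if a joint passes its speed limit or range.

ROBOT

A 6-joint arm with a two-finger parallel gripper is mounted at the origin on a cart in front of the work surface, level with it; the furniture and walls round the work are solid. World frame = base frame: x ahead of the robot, y to its left, z up, the work surface at z = 0. Lengths are in m, angles in rad, forces in N, time in s.
With the tool pointing down it reaches from about 0.3 to 0.825 m from the base axis. Payload 5.4 kg.
Tool frame: the origin (TCP) lies at the very end of the fingers, on their centre line; the grasp point (between the pads) lies 19 mm behind it; z points along the fingers, x is the direction in which the jaws open and shut, and the axes are right-handed (so a half turn about z gives the same grasp; the last joint's range is limited). The gripper opens to 92 mm and grips with 3 to 60 N. Pads are 20 mm wide; open, the fingers measure 128 mm over their backs; the gripper's body (75 mm by 189 mm) begins 69 mm behind the grasp point.
Start: joints at [-0.21, 0.158, 1.597, -0, 1.386, -0.21], TCP at [0.575, -0, 0.215] pointing down, gripper open.
Joint ranges: [-2.91, 2.91], [-0.94, 2.29], [0.18, 2.7], [-1.29, 4.43], [0.17, 2.64], [-3, 3]. Speed limits (rad/s): [2.57, 2.57, 3.14, 3.14, 3.14, 3.14].

INTERFACE

Orientations are given as a rotation vector (axis times angle).
In Python, from workcell import bot gives the robot as it stands. Calls block until the motion is done:
- bot.goto(position, orientation): joint-space move of the TCP to a pose.
- bot.line_to(position, rot=None, max_speed=0.15): straight line of the TCP; rot=None keeps the orientation; max_speed is the mean speed in m/s.
- bot.set_joints(angles): joint-space move.
- bot.set_gripper(opening, newtons=None): opening from 0.0 (shut) to 1.0 (fully open); newtons is the grip in N (None keeps the last); returns when the fingers have stopped.
- bot.hold(seconds).
- bot.inverse_kinematics(position, orientation): joint angles nearest the present ones, or None.
- bot.read_camera(name): name is "scene" or "side" or "wrist"; returns a dict with "pixels" (400x640x3 uint8, blue, green, red), "fx", "fy", "cx", "cy" (pixels), "R" (3x3) and "t" (3): a world point X has camera coordinates R X + t. Camera axes: x right, y down, z forward; pixel columns grow to the right and rows downward; lengths in m; the calibration is good to about 2 mm. A picture is of the moment at which its call begins. There is no depth.
A pose or a line that the arm cannot do raises bot.MotionError and nothing moves.
- bot.job_done(): hands the job in, once; it reports no verdict.
Readings, each from a call of its own:
- bot.current_clock(): time.
- bot.current_joints(): joint angles.
- bot.current_joint_vel(): joint speeds.
- bot.current_effort(): joint torques, N m.
- bot.current_ee_pos(): TCP position.
- bot.current_tool_rot(): TCP orientation.
- bot.current_contact_force(): force on the tool from outside, world axes, zero at the start.
- bot.current_ft_torque(): the same for the moment, N m.
- bot.current_opening(): opening from 0.0 (shut) to 1.0 (fully open).
Only numpy, scipy, OpenCV 4.12 (cv2) and the standard library are available. Lean on these libraries where they do the work, as an engineer would, in place of code of your own. Each camera call takes 0.05 s, during which the arm holds its last target.

## Working session

There is one attempt and no reset: what is moved stays moved. The work goes in short steps, each a Python script; the robot and the scene stay as the last script left them, time stands still between calls to the robot, and variables do not carry over. Pictures are saved under pics/ and viewed, and the job is handed in when it is done.

```bash
mkdir -p pics; ls
python3 - <<'E'
from workcell import bot
import cv2
for n in ["scene","side","wrist"]:
    c=bot.read_camera(n); cv2.imwrite(f"pics/a_{n}.png",c["pixels"])
    print(n,c["fx"],c["cx"],c["cy"],c["R"],c["t"])
print(bot.current_clock(),bot.current_tool_rot(),bot.current_contact_force())
E
```

```text
pics
scene 397.745576272409 322.620087656199 199.32061700100874 [[ 0.6742266  -0.73845297 -0.01028134]
 [-0.53094363 -0.47499463 -0.70176845]
 [ 0.51333942  0.47860977 -0.71233091]] [-0.38045533  0.36088811  0.9769025 ]
side 375.497426746075 315.19230027212757 198.39048570058475 [[ 0.99900483  0.044156   -0.00629248]
 [ 0.01791785 -0.52650833 -0.84998113]
 [-0.04084481  0.84902251 -0.52677555]] [-0.51666908  0.10672244  1.082079  ]
wrist 275.53108529141497 322.8642803313301 193.78378345126677 [[ 9.99998358e-01 -4.12560726e-05 -1.81177244e-03]
 [ 4.17527429e-04 -9.67600606e-01  2.52485431e-01]
 [-1.76348867e-03 -2.52485772e-01 -9.67599000e-01]] [-0.57390908 -0.02846344  0.39097647]
0.15 [-3.14125204e+00  2.38020405e-05  2.27696099e-03] [-0.52727749 -0.52783966 -0.23276813]
```

View pics/a_scene.png

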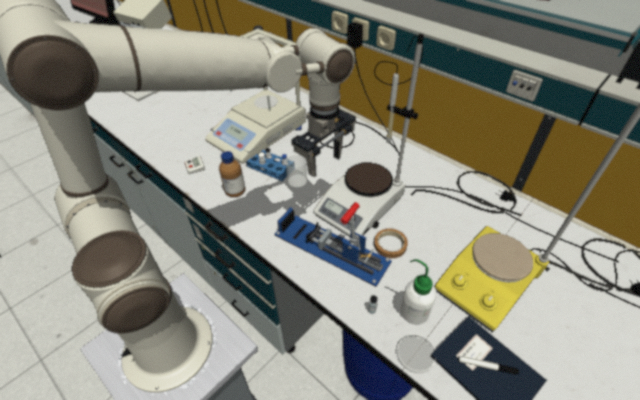

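View pics/a_side.png

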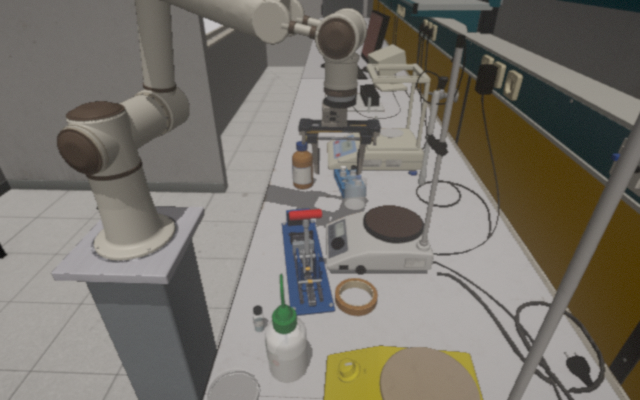

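View pics/a_wrist.png

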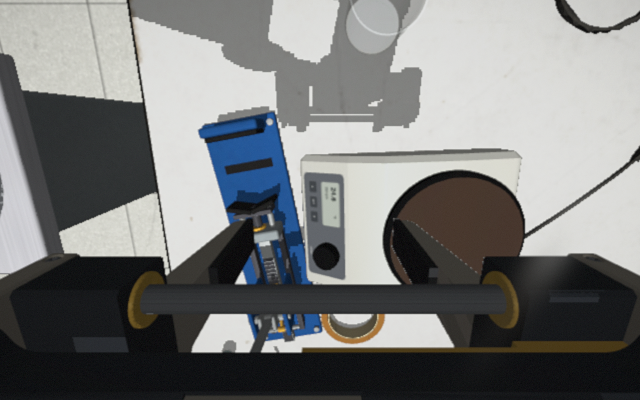

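The scene view shows the amber bottle at about (232,175) with its blue cap at (228,157), the clamp at (335,245), the red handle at (351,213), the vial at (373,303) and the wash bottle at (420,300). The wrist view shows the V pad at (253,205) and the back jaw at (232,130). Next I'll zoom in to take measurements.

```bash
cat > h.py <<'E'
import numpy as np, cv2
from workcell import bot
def ray(c,u,v):
    R=np.array(c["R"]);t=np.array(c["t"])
    d=R.T@np.array([(u-c["cx"])/c["fx"],(v-c["cy"])/c["fy"],1.]);o=-R.T@t
    return o,d/np.linalg.norm(d)
def onz(c,u,v,z):
    o,d=ray(c,u,v); return o+d*(z-o[2])/d[2]
def tri(obs):
    A=np.zeros((3,3));b=np.zeros(3);rs=[ray(*o) for o in obs]
    for o,d in rs:
        P=np.eye(3)-np.outer(d,d);A+=P;b+=P@o
    X=np.linalg.solve(A,b)
    return X,[float(np.linalg.norm((np.eye(3)-np.outer(d,d))@(X-o))) for o,d in rs]
def proj(c,X):
    p=np.array(c["R"])@X+np.array(c["t"]);return np.array([c["fx"]*p[0]/p[2]+c["cx"],c["fy"]*p[1]/p[2]+c["cy"]])
def blobs(im,lo,hi,amin=15):
    m=cv2.inRange(cv2.cvtColor(im,cv2.COLOR_BGR2HSV),np.array(lo),np.array(hi))
    cs,_=cv2.findContours(m,cv2.RETR_EXTERNAL,cv2.CHAIN_APPROX_NONE)
    return sorted([(cv2.contourArea(k),cv2.boundingRect(k),cv2.minAreaRect(k),k) for k in cs if cv2.contourArea(k)>amin],key=lambda z:-z[0])
E
python3 - <<'E'
from h import *
C={n:bot.read_camera(n) for n in ["scene","side","wrist"]}
for n in ["scene","side"]:
    im=C[n]["pixels"]
    for nm,lo,hi in [("red",(0,150,100),(6,255,255)),("red2",(174,150,100),(180,255,255)),("blue",(100,130,40),(125,255,255)),("amber",(5,120,50),(18,255,200)),("green",(50,100,40),(80,255,200))]:
        print(n,nm,[(a,b,[np.round(q,1) for q in r]) for a,b,r,k in blobs(im,lo,hi)[:7]])
s=C["scene"]["pixels"]
def crop(im,x,y,w,h,f,nm): cv2.imwrite(nm,cv2.resize(im[y:y+h,x:x+w],None,fx=f,fy=f,interpolation=cv2.INTER_CUBIC))
crop(s,200,140,240,180,3.3,"pics/b1.png"); crop(C["side"]["pixels"],230,130,200,190,3.1,"pics/b2.png"); crop(C["wrist"]["pixels"],170,90,200,280,2.1,"pics/b3.png")
E
```

```text
scene red [(113.0, (341, 203, 18, 20), [array([349.5, 212.5]), array([ 6.7, 23. ]), np.float64(34.5)])]
scene red2 []
scene blue [(2297.5, (344, 331, 68, 69), [array([365.8, 372.8]), array([87.1, 38.3]), np.float64(39.8)]), (1231.5, (279, 209, 111, 76), [array([331.3, 246.7]), array([116.5,  29.5]), np.float64(27.6)]), (231.0, (264, 159, 22, 20), [array([275.2, 168.6]), array([22.4, 14.3]), np.float64(26.6)]), (190.0, (333, 235, 26, 28), [array([345.4, 248.6]), array([35.8, 14.4]), np.float64(33.7)]), (69.0, (248, 156, 12, 13), [array([253.1, 163.1]), array([12.4, 10.4]), np.float64(76.0)]), (61.0, (222, 152, 10, 10), [array([226.5, 156.5]), array([9., 9.]), np.float64(0.0)]), (36.0, (360, 237, 9, 16), [array([362.2, 244.6]), array([15.9,  6.6]), np.float64(70.3)])]
scene amber [(226.5, (220, 161, 20, 18), [array([230.2, 169.9]), array([15.5, 18.9]), np.float64(76.0)]), (94.5, (375, 237, 31, 20), [array([389.7, 247. ]), array([30.5, 18. ]), np.float64(3.9)])]
scene green [(216.5, (415, 275, 17, 19), [array([422.8, 284.3]), array([17. , 16.3]), np.float64(45.0)])]
side red [(164.5, (290, 210, 31, 8), [array([305. , 213.7]), array([ 6.7, 30.4]), np.float64(85.6)])]
side red2 []
side blue []
side amber [(76.0, (294, 153, 15, 10), [array([301. , 157.5]), array([ 9., 14.]), np.float64(90.0)])]
side green [(261.0, (273, 306, 23, 20), [array([283.7, 316.3]), array([20.4, 20. ]), np.float64(32.0)])]
```

View pics/b1.png

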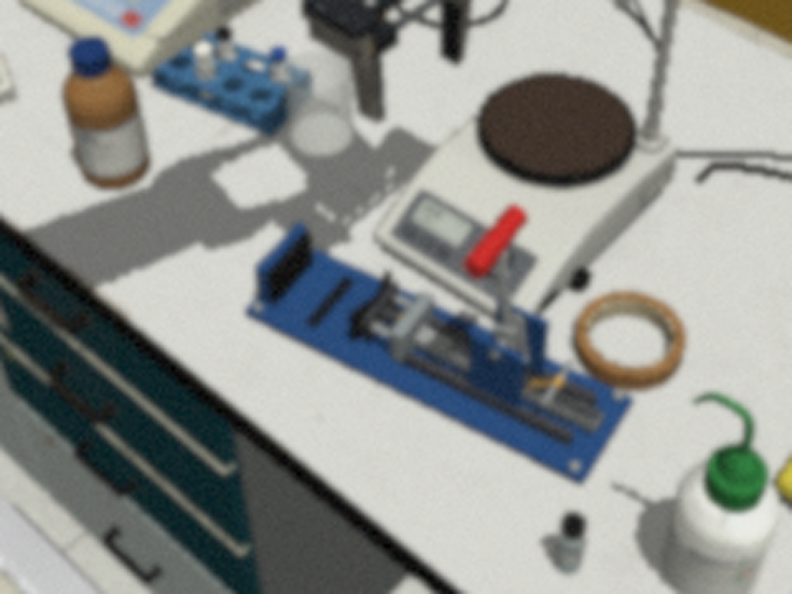

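View pics/b2.png

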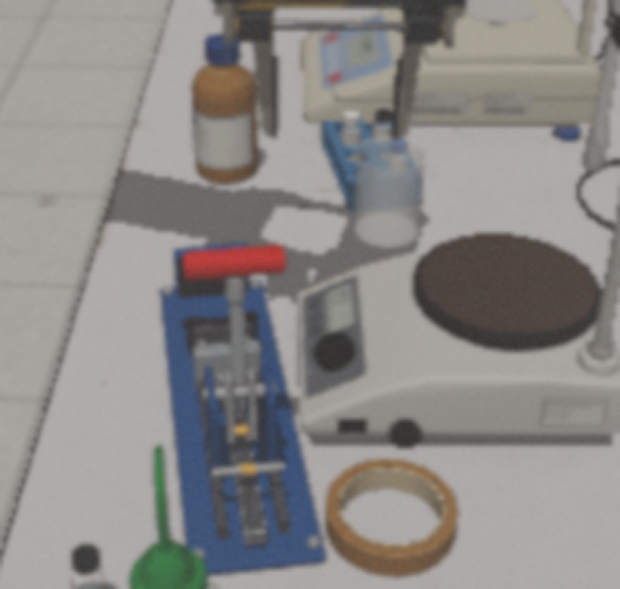

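View pics/b3.png

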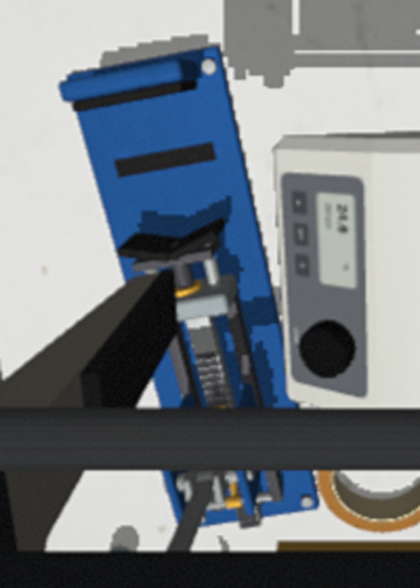

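The crops show the plate's corner screws in all views, the shoe face, the V pad, the handle and the cap clearly. I'll triangulate them now.

Run:
```python
from h import *
C={n:bot.read_camera(n) for n in ["scene","side","wrist"]}
S=lambda x,y:(C["scene"],200+x/3.3,140+y/3.3)
D=lambda x,y:(C["side"],230+x/3.1,130+y/3.1)
W=lambda x,y:(C["wrist"],170+x/2.1,90+y/2.1)
P=lambda n,o:print(n,*[np.round(v,4) for v in tri(o)])
P("cap",[S(90,56),D(222,50)])
P("handle",[(C["scene"],349.8,212.8),(C["side"],305.3,213.7)])
P("handle R",[S(518,213),D(281,259)]);P("handle L",[S(477,265),D(188,264)])
P("screw fr",[S(621,394),D(313,542),W(306,502)])
P("screw fl",[S(575,466),D(198,553)])
P("plate corner fr",[S(632,401),D(323,562),W(317,508)])
for n,o in [("sc fr",W(306,502)),("sc br",W(208,66)),("corner br",W(220,45)),("corner fr",W(317,508)),("fl",W(180,525)),
 ("S sc bl",S(257,307)),("S sc fl",S(575,466)),("S sc fr",S(621,394)),("D sc fl",D(198,553)),("D sc fr",D(313,542))]:
    print(n,np.round(onz(*o,0.010),4))
print("shoe top edge front", np.round(onz(*W(75,108),.058),4),np.round(onz(*W(196,90),.058),4))
print("V pad tips top", np.round(onz(*W(118,247),.055),4),np.round(onz(*W(222,222),.055),4))
print("stripe", np.round(onz(*W(165,160),.01),4))
print("bottle base", np.round(onz(*D(226,182),0),4),np.round(onz(*S(113,186),0),4))
print("wash", np.round(tri([(C["scene"],422.8,284.3),(C["side"],283.7,316.3)])[0],4))
P("vialcap",[S(573,525),D(86,558)])
print("beaker base",np.round(onz(*D(387,230),0),4),np.round(onz(*S(320,137),0),4))
```

```text
cap [0.4592 0.3096 0.1478] [0. 0.]
handle [ 0.5026 -0.1539  0.1904] [0.0012 0.0012]
handle R [ 0.537  -0.1498  0.19  ] [0.0001 0.0001]
handle L [ 0.4715 -0.1624  0.1924] [0.0003 0.0003]
screw fr [ 0.564  -0.2517  0.0129] [0.0019 0.0007 0.0014]
screw fl [ 0.4812 -0.2667  0.014 ] [0.0014 0.0014]
plate corner fr [ 0.5712 -0.262   0.0052] [0.0004 0.0002 0.0004]
sc fr [ 0.5631 -0.2526  0.01  ]
sc br [0.5038 0.0716 0.01  ]
corner br [0.5119 0.0842 0.01  ]
corner fr [ 0.5716 -0.2581  0.01  ]
fl [ 0.4649 -0.2739  0.01  ]
S sc bl [0.423  0.0557 0.01  ]
S sc fl [ 0.4823 -0.2665  0.01  ]
S sc fr [ 0.5674 -0.2519  0.01  ]
D sc fl [ 0.4814 -0.2616  0.01  ]
D sc fr [ 0.5637 -0.2482  0.01  ]
shoe top edge front [0.4377 0.0489 0.058 ] [0.5056 0.0587 0.058 ]
V pad tips top [ 0.4533 -0.0331  0.055 ] [ 0.5162 -0.0176  0.055 ]
stripe [0.4728 0.0122 0.01  ]
bottle base [0.462  0.2822 0.    ] [0.4395 0.2895 0.    ]
wash [ 0.4797 -0.3972  0.1387]
vialcap [ 0.4129 -0.3122  0.0576] [0.0009 0.0009]
beaker base [0.6374 0.1887 0.    ] [0.6325 0.1837 0.    ]
```

```bash
cat >> h.py <<'E'
from scipy.spatial.transform import Rotation as Ro
def rv(yaw): return (Ro.from_euler('z',yaw)*Ro.from_rotvec([np.pi,0,0])).as_rotvec()
E
python3 - <<'E'
from h import *
bot.goto([.46,.14,.34],rv(.181)); 
c=bot.read_camera("wrist"); cv2.imwrite("pics/c1.png",c["pixels"]); np.save("c1.npy",c,allow_pickle=True)
print(bot.current_clock(),bot.current_ee_pos(),bot.current_joints())
E
```

```text
1.3833 [0.46013963 0.13917455 0.33837147] [ 4.18997473e-02 -1.41880487e-01  1.65818441e+00 -3.78432841e-04
  1.62785806e+00 -1.37690692e-01]
```

View pics/c1.png

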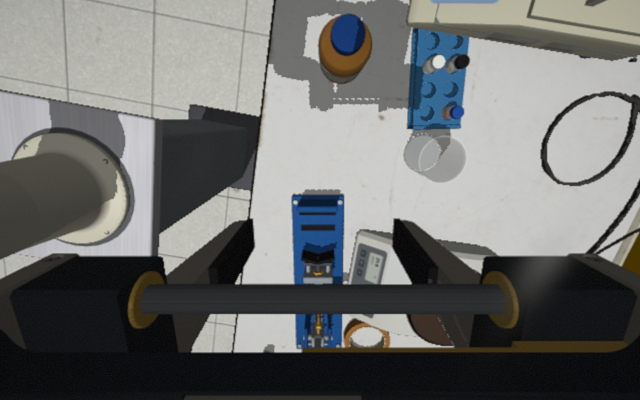

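The wrist view has the clamp aligned with the image axis at about (318,260), which confirms the 0.18 rad yaw. The cap is at (348,34).

Run:
```python
from h import *
c=np.load("c1.npy",allow_pickle=True).item(); im=c["pixels"]
cv2.imwrite("pics/c2.png",cv2.resize(im[185:305,270:370],None,fx=5,fy=5,interpolation=cv2.INTER_CUBIC)[:600])
cv2.imwrite("pics/c3.png",cv2.resize(im[0:90,300:400],None,fx=5,fy=5,interpolation=cv2.INTER_CUBIC))
```

```text
(no output)
```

View pics/c2.png

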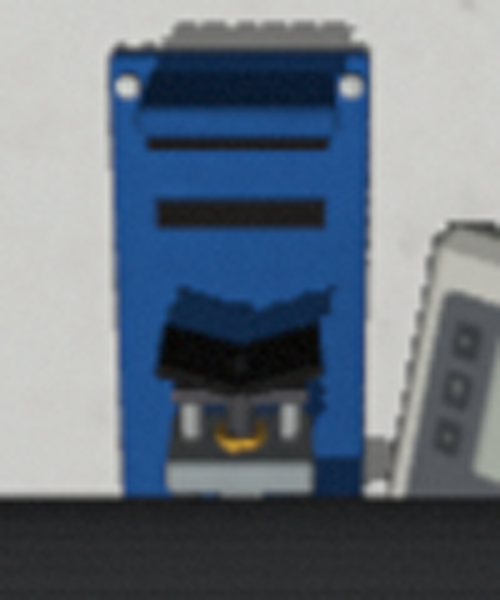

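View pics/c3.png

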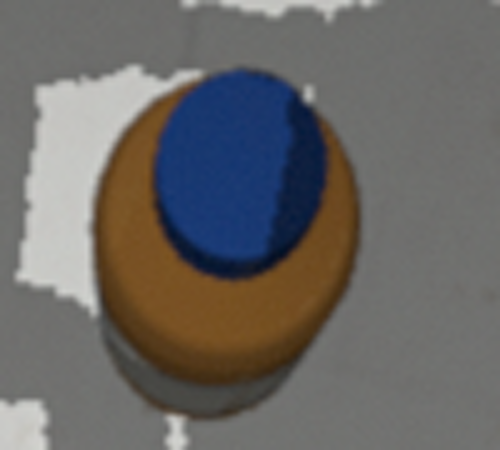

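Run:
```python
from h import *
c=np.load("c1.npy",allow_pickle=True).item()
Wc=lambda x,y,z:onz(c,270+x/5,185+y/5,z)
a=.1815; O=np.array([.493,-.097])
X=np.array([np.cos(a),np.sin(a)]);Y=np.array([-np.sin(a),np.cos(a)]); O=O-.005*Y; print("O",O)
cl=lambda p:np.round([(p[:2]-O)@X,(p[:2]-O)@Y],4)
for n,p in [("screw bl",(127,86,.01)),("screw br",(351,86,.01)),("corner bl",(110,48,.01)),("corner br",(369,48,.01)),("shoe face L",(148,150,.058)),("shoe face R",(328,150,.058)),("stripe top",(241,200,.01)),("stripe bot",(241,227,.01)),("pad tip L",(165,322,.055)),("pad tip R",(320,320,.055)),("pad V root",(240,358,.055)),("pad back",(240,385,.055))]:
    q=Wc(*p);print(n,np.round(q[:2],4),cl(q))
# cap top ellipse centre (top face)
for z,(x,y) in [(.16,(241,167)),(.16,(241,70)),(.16,(241,264))]: print("cap",onz(c,300+x/5,0+y/5,z))
cs=bot.read_camera("scene");cd=bot.read_camera("side")
print("cap tri",tri([(c,300+241/5,167/5),(cs,200+90/3.3,140+47/3.3),(cd,230+222/3.1,130+41/3.1)]))
print("base front",onz(c,300+205/5,417/5,0), "body L,R at shoulder", onz(c,300+96/5,225/5,.105),onz(c,300+358/5,215/5,.105))
```

```text
O [ 0.49390253 -0.10191787]
screw bl [0.4221 0.0553] [-0.0422  0.1676]
screw br [0.5054 0.0705] [0.0424 0.1675]
corner bl [0.4135 0.0688] [-0.0482  0.1825]
corner br [0.5091 0.0863] [0.0489 0.1824]
shoe face L [0.4352 0.0486] [-0.0305  0.1587]
shoe face R [0.4965 0.0598] [0.0317 0.1586]
stripe top [0.4725 0.0179] [0.0006 0.1217]
stripe bot [0.4745 0.0069] [0.0005 0.1105]
pad tip L [ 0.4515 -0.0159] [-0.0262  0.0923]
pad tip R [ 0.5063 -0.0051] [0.0296 0.093 ]
pad V root [ 0.4806 -0.025 ] [0.0008 0.078 ]
pad back [ 0.4825 -0.0357] [0.0007 0.0672]
cap [0.45795841 0.31018703 0.16      ]
cap [0.45402083 0.32928177 0.16      ]
cap [0.46202389 0.29047205 0.16      ]
cap tri (array([0.45946168, 0.30960137, 0.15840015]), [0.0017754705971441036, 0.0016992402929650215, 0.00012746701121701875])
base front [0.46616575 0.27804411 0.        ] body L,R at shoulder [0.42445965 0.30558661 0.105     ] [0.49246717 0.32038795 0.105     ]
```

Stripe centre is at (0.4735, 0.0124), which is clamp y ≈ 0.114 and midway between pad and shoe. Cap is at (0.459, 0.310), z ≈ 0.15–0.16. I'll grip with the jaws closing along the clamp's y, so the grasp centres the bottle in the critical direction.

Run:
```python
from h import *
r=rv(.1815+np.pi/2)
bot.goto([.459,.310,.25],r); print(bot.current_joints())
bot.line_to([.459,.310,.147],max_speed=.1)
print(bot.current_ee_pos(),bot.current_contact_force())
bot.set_gripper(0.0,40); print("open",bot.current_opening()*92)
print(bot.current_contact_force(), bot.current_ft_torque())
bot.line_to([.459,.310,.265],max_speed=.1)
f=bot.current_contact_force();print(f,bot.current_opening()*92,bot.current_ee_pos(),bot.current_clock())
cv2.imwrite("pics/d1.png",bot.read_camera("side")["pixels"][60:260,200:460].repeat(3,0).repeat(3,1))
cv2.imwrite("pics/d2.png",bot.read_camera("wrist")["pixels"])
```

```text
[ 3.74793850e-01  8.13646444e-02  1.61091090e+00 -2.61408942e-04
  1.44926443e+00 -1.37552297e+00]
[0.45958358 0.31025275 0.14786136] [ 0.09471991 -0.56574887 -0.87500858]
open 38.30314433360194
[0.05598395 0.51725814 0.03501831] [ 0.21029135 -0.06234089  0.03372825]
[-0.19959431  0.57534276 -3.8623895 ] 38.2378084271998 [0.45856118 0.30980315 0.26400333] 5.9917
```

View pics/d1.png

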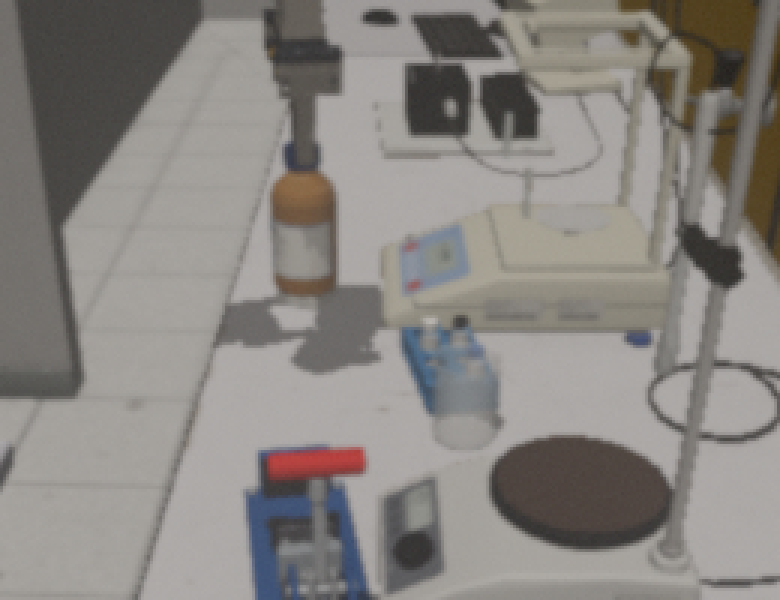

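View pics/d2.png

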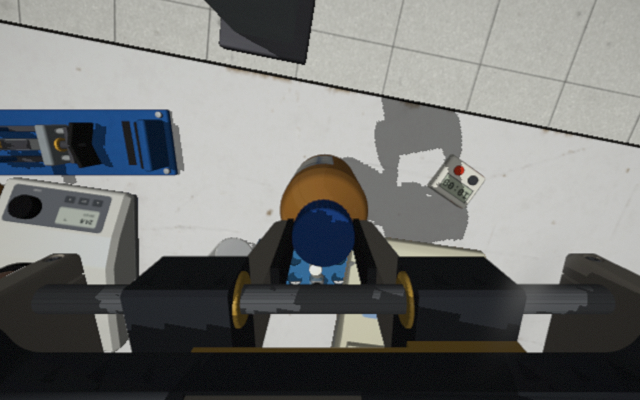

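The side view shows the bottle hanging upright from its cap at about (305,235) in the crop. Now I'll carry it over the seat.

Run:
```python
from h import *
x,y=.4735,.0124
bot.line_to([x,y,.265],max_speed=.15)
p=bot.current_ee_pos(); print(p)
bot.line_to([x,y,.185],max_speed=.1); p=bot.current_ee_pos(); print(p,bot.current_contact_force(),bot.current_clock())
for n in ["scene","wrist"]: cv2.imwrite(f"pics/e_{n}.png",bot.read_camera(n)["pixels"] if n=="wrist" else cv2.resize(bot.read_camera(n)["pixels"][140:320,230:430],None,fx=3.3,fy=3.3))
```

```text
[0.4734686  0.01289896 0.26496241]
[0.47407931 0.01229957 0.18578361] [ 0.05818366 -0.32635288 -3.36464816] 9.175
```

View pics/e_scene.png

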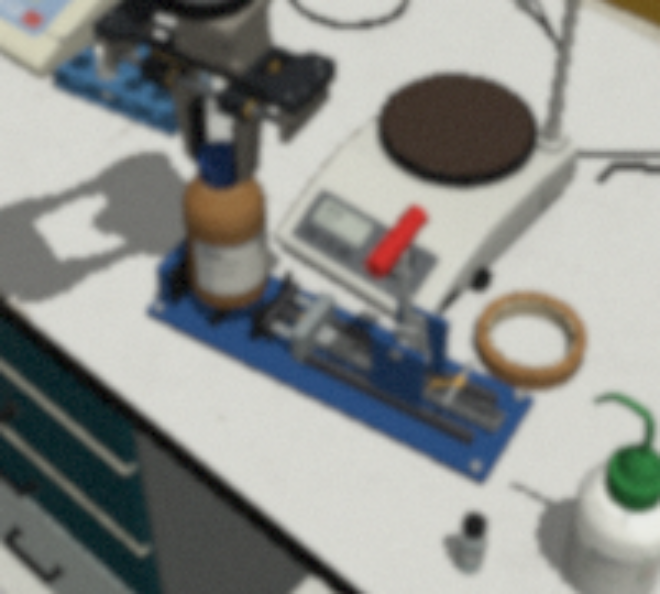

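View pics/e_wrist.png

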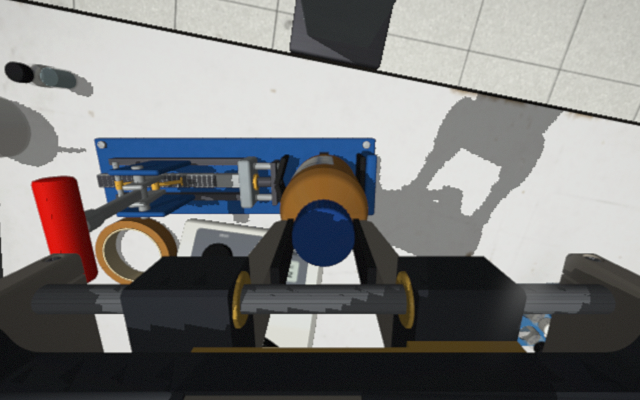

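The bottle is between the pad (wrist ≈(275,185)) and the shoe (≈(370,180)), with free space on both sides and no side force. I'll lower it to contact and release.

Run:
```python
from h import *
x,y=.4735,.0124
bot.line_to([x,y,.163],max_speed=.06)
z=.163
while z>.153:
    z-=.0015; bot.line_to([x,y,z],max_speed=.03)
    f=bot.current_contact_force()
    if f[2]>1.5: break
print(z,bot.current_ee_pos(),f)
bot.set_gripper(.75); bot.hold(.2)
print(bot.current_contact_force(),bot.current_opening())
bot.line_to([x,y,.25],max_speed=.15)
# step back a little for a look
print(bot.current_clock())
w=bot.read_camera("wrist");np.save("f.npy",w,allow_pickle=True); cv2.imwrite("pics/f_w.png",w["pixels"])
cv2.imwrite("pics/f_s.png",cv2.resize(bot.read_camera("scene")["pixels"][140:320,230:430],None,fx=3.3,fy=3.3))
```

```text
0.1555 [0.4744949  0.01240179 0.15702014] [-1.45110127  1.94592024  5.11940333]
[ 0.47449867 -0.42276655  0.01623181] 0.747536308335858
12.6333
```

View pics/f_s.png

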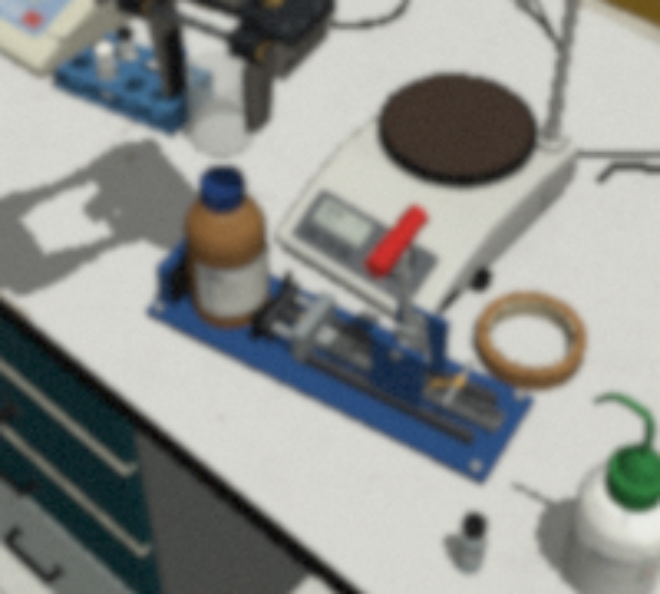

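View pics/f_w.png

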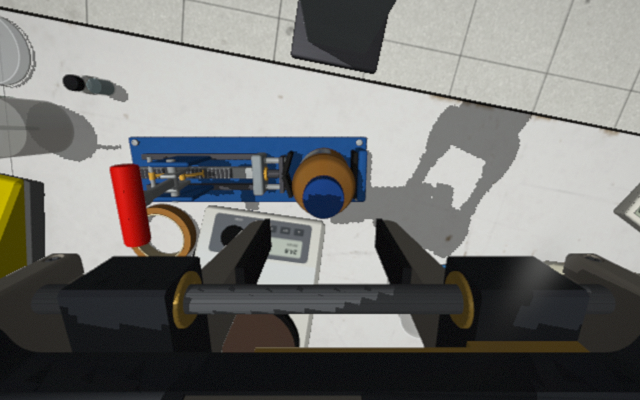

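The bottle stands upright on the bed. In the wrist view the red bar runs from (125,167) to (135,245). I'll refine the handle position with three views, then take it.

Run:
```python
from h import *
w=np.load("f.npy",allow_pickle=True).item()
obs=[]
for c in [w,bot.read_camera("scene"),bot.read_camera("side")]:
    b=blobs(c["pixels"],(0,130,50),(8,255,255))
    print([(q[0],np.round(q[2][0],1),np.round(q[2][1],1)) for q in b[:2]])
    obs.append((c,*b[0][2][0]))
print(tri(obs)); print(tri(obs[1:])); print(onz(*obs[0],.19))
for dy in [0,-.04]: print(bot.inverse_kinematics([.503+.007*0,-.1535+dy,.17],rv(.1815+np.pi/2)))
```

```text
[(2166.0, array([131.1, 205. ]), array([83.9, 28.9]))]
[(132.5, array([349.4, 212.8]), array([ 7.3, 23.6]))]
[(235.0, array([305.1, 213.3]), array([ 8.8, 32. ]))]
(array([ 0.50213071, -0.15218663,  0.18983344]), [0.0003603192201685373, 0.0014612932747671485, 0.0014325143212663234])
(array([ 0.50190968, -0.15300015,  0.19062767]), [0.0013774792065353, 0.001377479206535377])
[ 0.50192536 -0.15164943  0.19      ]
[-0.52620495  0.0698296   1.78378364  0.          1.28797942 -2.27850128]
[-0.59159351  0.10350197  1.74779524  0.          1.29029545 -2.34388984]
```

```bash
cat > pump.py <<'E'
from h import *
a=.1815; Yc=np.array([-np.sin(a),np.cos(a),0]); H=np.array([.502,-.1525,.189-.019])
def at(th):
    d=.106*(np.sin(.17-th)-np.sin(.17)); dz=.106*(np.cos(.17-th)-np.cos(.17))
    return H+Yc*d+np.array([0,0,dz])
def F(n=3):
    v=[]
    for _ in range(n): bot.hold(.03); v.append(bot.current_contact_force())
    return np.mean(v,0)
def th_of():
    p=np.array(bot.current_ee_pos()); return .17-np.arcsin(np.clip((p-H)@Yc/.106+np.sin(.17),-1,1))
def rep(s):
    f=F(); print(s,"th %.3f"%th_of(),"pull %.2f"%(f@Yc),np.round(f,1)); return f@Yc
def stroke(pts=(.12,.22,.27,.30,.33)):
    for k in pts:
        bot.line_to(at(k),max_speed=.06); rep(k)
    bot.hold(.15); r=rep("end")
    return r
def back():
    bot.line_to(at(.17),max_speed=.08); bot.line_to(at(-.005),max_speed=.06); bot.hold(.15); rep("back"); print("t",bot.current_clock())
E
python3 - <<'E'
from pump import *
r=rv(a+np.pi/2)
bot.line_to([H[0],H[1],.25],max_speed=.15)
bot.line_to(H,max_speed=.08); print(bot.current_ee_pos(),bot.current_contact_force())
bot.set_gripper(0,30); print(bot.current_opening()*92); rep("gripped")
stroke(); back()
cv2.imwrite("pics/g_s.png",cv2.resize(bot.read_camera("scene")["pixels"][140:320,230:430],None,fx=3.3,fy=3.3))
E
```

```text
[ 0.50244828 -0.15275104  0.1707013 ] [-0.13897435  0.18954562 -0.42974469]
20.505637749091548
gripped th -0.000 pull 0.38 [ 0.2  0.4 -0.3]
0.12 th 0.103 pull 6.66 [-2.3  6.4  5.5]
0.22 th 0.204 pull 6.57 [-2.9  6.1  6.2]
0.27 th 0.251 pull 7.39 [-2.9  7.   5.8]
0.3 th 0.279 pull 7.36 [-2.7  7.   5.2]
0.33 th 0.309 pull 7.64 [-2.8  7.3  5.4]
end th 0.308 pull 7.81 [-2.5  7.5  5.4]
back th -0.001 pull -5.16 [ 1.4 -5.   1.8]
t 19.3917
```

View pics/g_s.png

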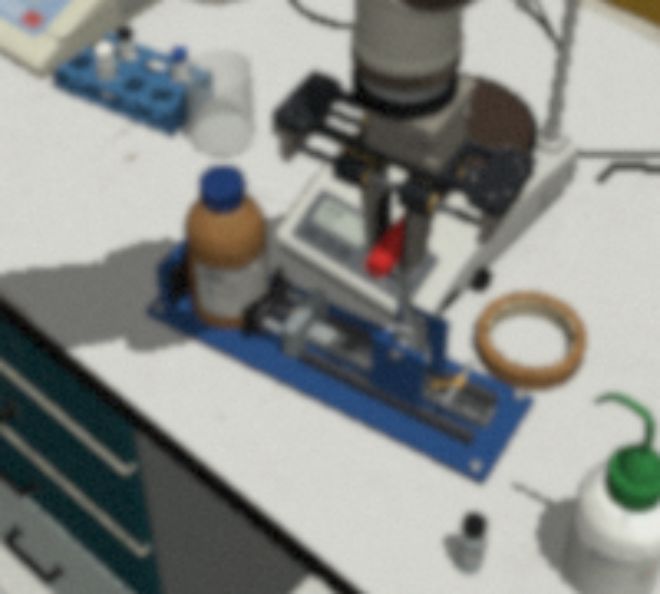

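The first stroke was free: the pull was 7.8 N, which includes bar-turning friction. The pad has moved toward the bottle and the bottle is undisturbed. The arm lags by about 0.02 rad, so I'll command slightly further.

Run:
```python
from pump import *
p=stroke((.25,.31,.35)); back()
cv2.imwrite("pics/h_s.png",cv2.resize(bot.read_camera("scene")["pixels"][140:320,230:430],None,fx=3.3,fy=3.3))
```

```text
0.25 th 0.216 pull 6.55 [-2.   6.3  6.8]
0.31 th 0.274 pull 6.86 [-0.6  6.9  6.5]
0.35 th 0.312 pull 7.19 [-0.7  7.2  5.4]
end th 0.311 pull 6.91 [-0.3  7.   5.5]
back th -0.001 pull -4.21 [ 1.  -4.1  3.8]
t 22.2
```

View pics/h_s.png

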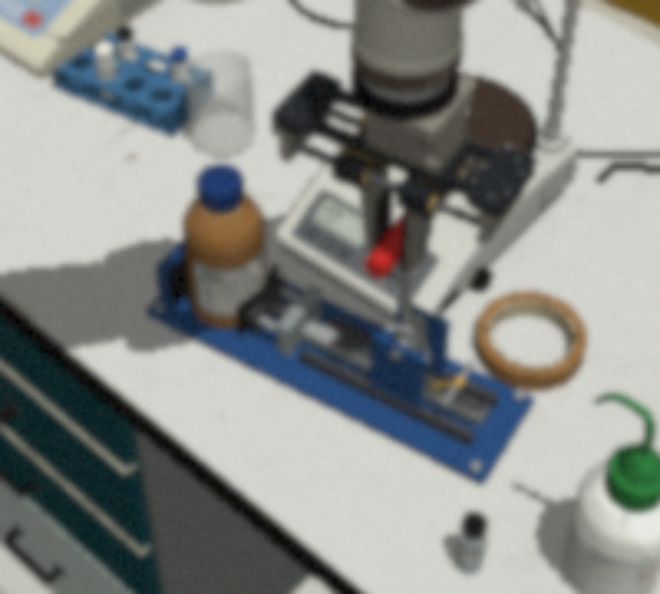

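The jaw is advancing and the pad has reached and slightly moved the bottle. I'll go one stroke at a time, commanding a bit further.

Run:
```python
from pump import *
p=stroke((.25,.31,.365)); back()
cv2.imwrite("pics/i_s.png",cv2.resize(bot.read_camera("scene")["pixels"][140:320,230:430],None,fx=3.3,fy=3.3))
```

```text
0.25 th 0.213 pull 6.74 [0.1 6.9 7. ]
0.31 th 0.268 pull 7.65 [-0.8  7.6  8. ]
0.365 th 0.320 pull 8.47 [-0.5  8.5  7.1]
end th 0.320 pull 8.12 [-0.7  8.1  7.2]
back th -0.001 pull -3.99 [-0.3 -4.1  4.3]
t 25.025
```

View pics/i_s.png

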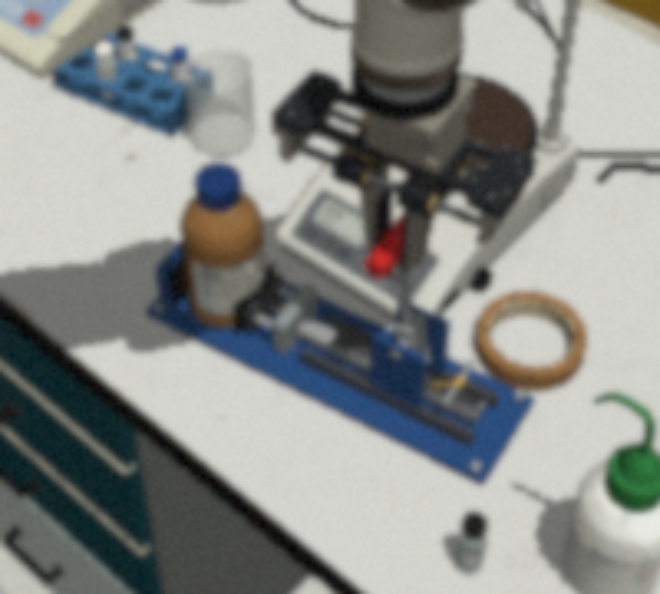

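Run:
```python
from pump import *
p=stroke((.25,.31,.37)); back()
```

```text
0.25 th 0.202 pull 11.07 [-3.4 10.6 11.5]
0.31 th 0.260 pull 11.30 [-2.8 11.  10.4]
0.37 th 0.318 pull 11.87 [-3.3 11.5 10.2]
end th 0.318 pull 11.80 [-2.8 11.5  9.9]
back th -0.001 pull -3.76 [-1.2 -4.   2.6]
t 27.8667
```

The pull rose to 11.8 N from a free baseline of about 7.3 N, so the clamping peak is about 17 N. One more stroke.

Run:
```python
from pump import *
p=stroke((.15,.25,.31,.375)); back()
c=bot.read_camera("scene")
cv2.imwrite("pics/j_s.png",cv2.resize(c["pixels"][140:320,230:430],None,fx=3.3,fy=3.3))
```

```text
0.15 th 0.099 pull 14.40 [-5.6 13.6 13.9]
0.25 th 0.196 pull 14.54 [-5.6 13.8 13.5]
0.31 th 0.254 pull 14.89 [-5.5 14.1 13.1]
0.375 th 0.319 pull 14.48 [-4.7 13.9 11.6]
end th 0.319 pull 14.96 [-5.4 14.2 11.7]
back th -0.001 pull -2.71 [-2.2 -3.2  5.3]
t 30.925
```

View pics/j_s.png

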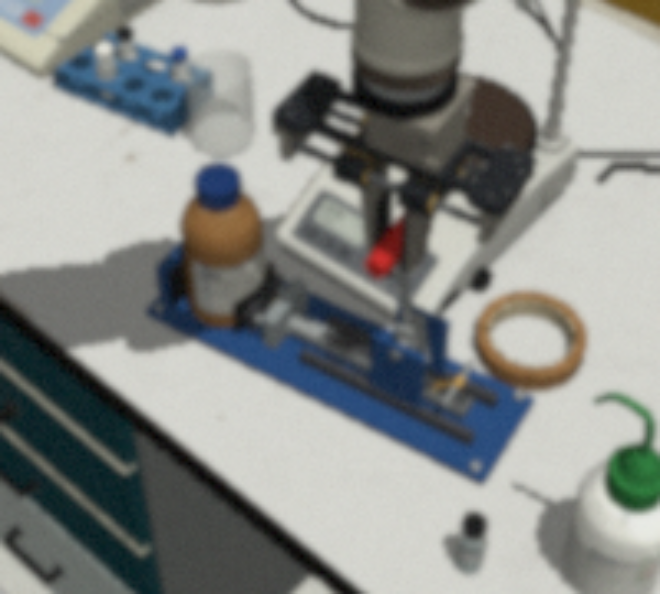

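The pull at the stroke's end is 14.8 N: 36 N by the nominal formula, about 30 N against my measured free baseline. Before deciding, I'll cross-check with the camera. The pad spring's compression (2.5 N/mm) should be visible as a smaller gap between the pad and the carriage.

Run:
```python
from pump import *
w=bot.read_camera("wrist"); np.save("k.npy",w,allow_pickle=True); cv2.imwrite("pics/k_w.png",w["pixels"])
f=np.load("f.npy",allow_pickle=True).item()["pixels"]
cv2.imwrite("pics/k_f.png",cv2.resize(f[130:220,120:380],None,fx=3,fy=3,interpolation=cv2.INTER_CUBIC))
```

View pics/k_w.png

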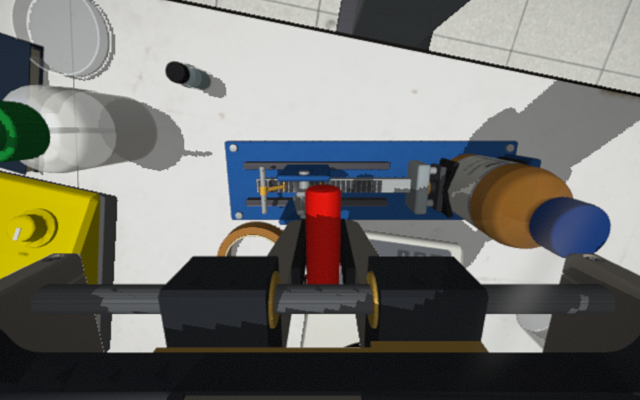

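View pics/k_f.png

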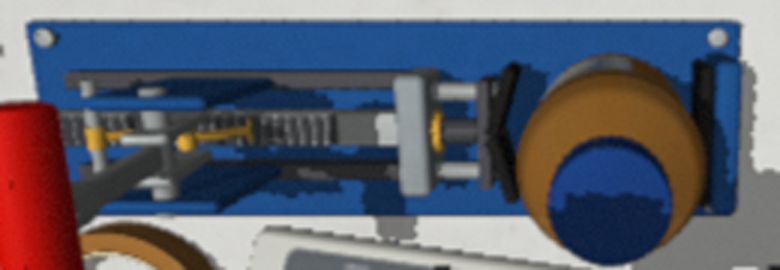

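The grey carriage plate and the pad backing are visible in both pictures: gap (437→480)/3 in the earlier crop, and around (430,185) now. Zooming in on the second.

Run:
```python
from pump import *
k=np.load("k.npy",allow_pickle=True).item()["pixels"]
f=np.load("f.npy",allow_pickle=True).item()["pixels"]
A=cv2.resize(k[145:225,390:480],None,fx=7,fy=7,interpolation=cv2.INTER_CUBIC)
B=cv2.resize(f[145:210,235:325],None,fx=7,fy=7,interpolation=cv2.INTER_CUBIC)
cv2.imwrite("pics/l1.png",A);cv2.imwrite("pics/l2.png",B)
```

```text
(no output)
```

View pics/l1.png

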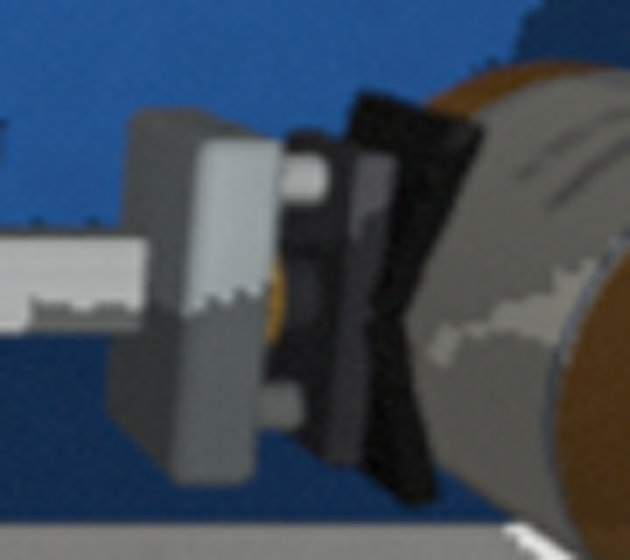

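View pics/l2.png

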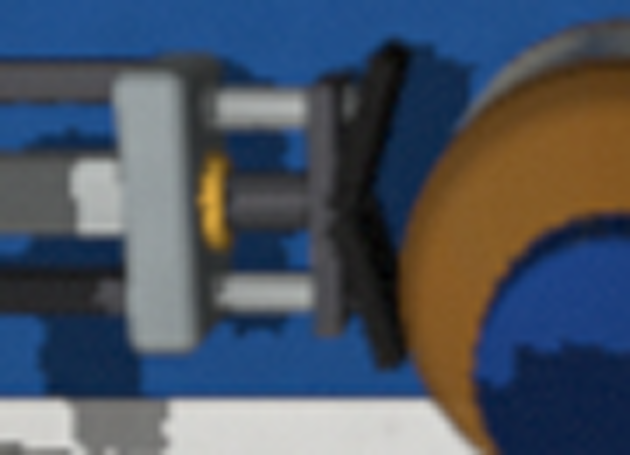

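Run:
```python
from pump import *
k=np.load("k.npy",allow_pickle=True).item();f=np.load("f.npy",allow_pickle=True).item()
O=np.array([.4939,-.1019]);y=lambda p:(p[:2]-O)@Yc[:2]
for z in (.045,.05,.055):
    K=lambda u,v:y(onz(k,390+u/7,145+v/7,z));Fp=lambda u,v:y(onz(f,235+u/7,145+v/7,z))
    print(z,"now",K(268,300),K(379,300),K(379,300)-K(268,300),"tick len",K(268,300)-K(185,300),"free",Fp(190,210),Fp(338,210),Fp(338,210)-Fp(190,210),"thick",Fp(190,210)-Fp(120,210))
    print("   V root now",K(410,320),"free",Fp(368,205))
```

```text
0.045 now 0.0655515859677841 0.08309016177996777 0.017538575812183668 tick len 0.013114029171579125 free 0.03292624381774333 0.0621111201010592 0.02918487628331587 thick 0.013800855857842038
   V root now 0.08836553903556164 free 0.06806037752708466
0.05 now 0.06358323397556061 0.08082588004425827 0.01724264606869766 tick len 0.012892755145091882 free 0.034035902936253394 0.06283144238579587 0.028795539449542475 thick 0.013616747435695773
   V root now 0.08601224545221085 free 0.06870133456020722
0.055 now 0.06161488198333714 0.07856159830854878 0.016946716325211643 tick len 0.012671481118604652 free 0.03514556205476345 0.06355176467053253 0.02840620261576908 thick 0.013432639013549501
   V root now 0.08365895186886005 free 0.0693422915933298
```

The camera shows about 11.5–12 mm of spring compression, which is about 29 N settled, and the carriage has moved 29.5 mm (5 teeth). The felt pull, 30–36 N at the peak, agrees. Another tooth would take it to about 43 N settled and about 50 N at the peak, so I stop here. Releasing the handle.

Run:
```python
from pump import *
bot.set_gripper(.75); bot.hold(.2); rep("released")
p=H.copy(); p[2]=.28; bot.line_to(p,max_speed=.12); bot.hold(.3)
print(bot.current_contact_force(),bot.current_clock())
obs=[]
for n in ["scene","side"]:
    c=bot.read_camera(n)
    b=blobs(c["pixels"],(0,130,50),(8,255,255)); obs.append((c,*b[0][2][0])); print(b[0][2][0])
    cv2.imwrite(f"pics/m_{n}.png",cv2.resize(c["pixels"][130:320,230:430],None,fx=3,fy=3))
print(tri(obs)[0])
```

```text
released th -0.005 pull 0.32 [-0.1  0.3  0.2]
[-0.78618283  0.03998311  0.41751962] 33.5333
(349.15380859375, 212.7692108154297)
(304.5, 214.0)
[ 0.50119095 -0.15290798  0.18974077]
```

View pics/m_scene.png

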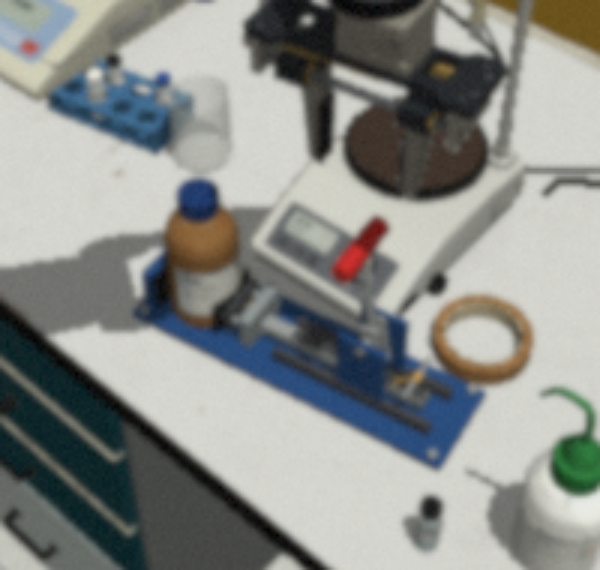

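View pics/m_side.png

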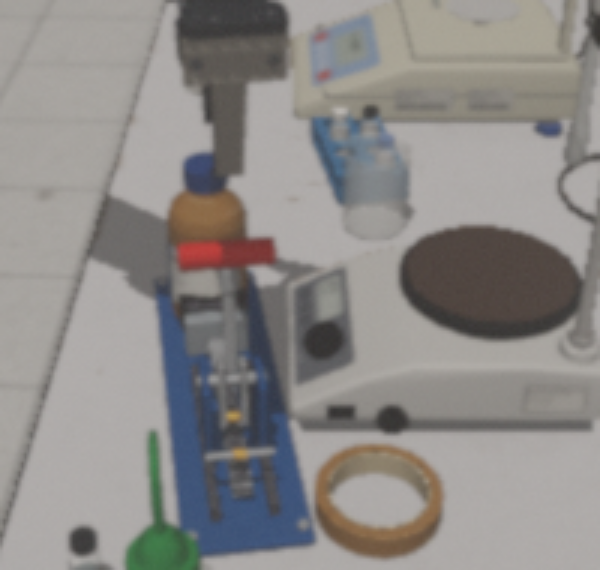

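Both views show the bottle upright against the shoe. The handle triangulates to its starting place within about 1 mm, the gripper is clear, and the other glassware is untouched. Handing in.

```bash
python3 -c "
from workcell import bot
bot.job_done(); print(bot.current_clock())"
```

```text
the job is handed in; nothing more can be done
the job is handed in; nothing more can be done
```

I stood the bottle on the bed between the jaws and pumped the handle five full strokes. I then let the handle go at rest, lifted the gripper clear and handed the job in at about 34 s; no verdict was reported.

**Clamping force:** the checks agree only roughly, but all fall inside the 20–50 N band.
- **By feel:** the pull at the end of each stroke was 7.8, 6.9, 8.1, 11.8 and 15.0 N. The last is about 36 N by the given formula, but only about 28–31 N against my own free strokes. Those ran about 2–3 N above the stated 5 N, probably because of friction as the bar turned in the pads.
- **By camera:** the pad spring was compressed about 11.5–12 mm after the handle's return, which is about 29 N settled. The carriage had moved about 29.5 mm, matching five teeth.

I stopped there because a sixth tooth would have settled around 43 N and peaked near 50 N.

**Final views:** the bottle stood upright against the back jaw. The handle was within about 1 mm of its starting place, and the other glassware looked undisturbed.

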